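# Pack the vision rig into its carton

## Robot

A 6-joint arm with a two-finger parallel gripper is mounted at the origin on the work surface. World frame = base frame: x ahead of the robot, y to its left, z up, the work surface at z = 0. Lengths are in mm, angles in rad, forces in N, time in s.
With the tool pointing down it reaches from about 300 to 850 mm from the base axis. Payload 5.4 kg.
Tool frame: the origin (TCP) lies at the very end of the fingers, on their centre line; the grasp point (between the pads) lies 19 mm behind it; x points along the fingers, y is the direction in which the jaws open and shut, and the axes are right-handed (so a half turn about x gives the same grasp; the last joint's range is limited). The gripper opens to 85 mm and grips with 20 to 120 N. Pads are 22 mm wide; open, the fingers measure 114 mm over their backs; the gripper's body (76 mm by 85 mm) begins 54 mm behind the grasp point. The pads swing forward as they close: fully open they stand 13 mm farther back than shut.
Start: joints at [-1.379, 0.158, 1.597, -0, 1.386, -0.21], TCP at [224.844, -529.199, 231.299] pointing down, gripper open.
Joint ranges: [-2.91, 2.91], [-0.94, 2.29], [0.18, 2.7], [-1.29, 4.43], [0.17, 2.64], [-3, 3]. Speed limits (rad/s): [2.57, 2.57, 3.14, 3.14, 3.14, 3.14].

## Interface

Orientations are given as [roll, pitch, yaw] about the fixed x, y, z axes, in that order (R = Rz(yaw) Ry(pitch) Rx(roll)).
In Python, from plant import robot, gripper_to, sensors, eyes gives the robot as it stands. Calls block until the motion is done:
- robot.reach(position, orientation): joint-space move of the TCP to a pose.
- robot.servo_line(position, attitude=None, velocity=150, stop_force=None): straight line of the TCP; attitude=None keeps the orientation; velocity is the mean speed in mm/s. With stop_force (N) it stops when the force on the tool has changed by that much, and returns True; else False.
- robot.move_j(angles): joint-space move.
- gripper_to(opening, squeeze=None): finger opening in mm; squeeze is the grip in N (None keeps the last); returns when the fingers have stopped.
- robot.pause(seconds).
- robot.ik(position, orientation): joint angles nearest the present ones, or None.
- sensors.observe(): the state.
- eyes.get_image(name): name is "scene" or "top" or "wrist"; returns a dict with "color" (480x640x3 uint8, red, green, blue), "range_z" (480x640 float32, mm along the optical axis (not along the pixel's ray), 0 where there is no reading), "fx", "fy", "cx", "cy" (pixels), "extrinsics" (4x4, takes a point from world to camera coordinates); the wrist camera has in their place "T_tool_cam" (4x4, takes a point from camera to tool coordinates, whose origin is the TCP and whose axes are the tool frame's). Camera axes: x right, y up, looking along -z (the intrinsics and any distortion apply to the point x, -y, -z); pixel columns grow to the right and rows downward; lengths in mm; the calibration is good to about 2 mm. The wrist camera is an equidistant fisheye: a pixel r from the principal point sees the ray r / f radians off the axis. A picture is of the moment at which its call begins: read the wrist's pose just before it.
A pose or a line that the arm cannot do raises robot.PlanningError and nothing moves.
- robot.job_done(): hands the job in, once; it reports no verdict.
The state is a dict: "clock": time; "q": joint angles; "qvel": joint speeds; "effort": joint torques, N m; "ee_pos": TCP position; "tcp_rot": TCP orientation; "ft_force": force on the tool from outside, world axes, zero at the start; "wrist_torque": the same for the moment, N m; "gripper_width": finger opening in mm.
Only numpy, scipy, OpenCV 4.12 (cv2) and the standard library are available. Lean on these libraries where they do the work, as an engineer would, in place of code of your own. Each camera call takes 0.05 s, during which the arm holds its last target.

## Task

Pack the camera, the spare lens and the slide clamp with the blue knob into the open cardboard carton, side by side in a row, so that all three stand upright and flat on the carton's floor. It is a tight fit; lower them in gently rather than dropping them, and leave the other things on the bench where they are.

Things in the scene. Friction and masses are not known exactly. Their poses are not given: they have to be found in the camera images.
- carton: Open cardboard carton, 86 x 174 outside (x, y, folded-down flaps included) and 45 high; walls 5 thick, floor 5 thick; inside 70 (x) x 158 (y) x 40 deep. It is fixed to the bench. Origin at the centre of its underside; y is its long axis, z up.
- carton_in (a point): Centre of the carton's inner floor, 5 above the bench; axes as the carton.
- camera: Industrial camera standing with its lens up: silver block 60 (x) x 46 (y) x 38 high, and on it a round black barrel of diameter 44 with a red band, up to 84. About 0.25 kg. Origin at the centre of its underside, z up.
- lens: Spare lens standing on end: plain upright grey cylinder, diameter 52, 84 high, with thin black and yellow bands. About 0.28 kg. Origin at the centre of its underside, z up.
- clamp: Slide clamp: dark steel block 60 (x) x 44 (y) x 44 high, with a round blue knob of diameter 40 on top, from 50 to 84 high (on a short neck). About 0.3 kg. Origin at the centre of its underside, z up.
- ring_light: Bystander: black ring light lying flat, 90 outside diameter, 50 hole, 18 high. Origin at the centre of its underside.
- mug: Bystander: white mug, 80 diameter, 95 high, handle on its +y side. Origin at the centre of its underside.
- usb_stick: Bystander: white stick, 58 x 20 x 9. Origin at the centre of its underside.
- ruler: Bystander: flat steel ruler, 30 x 200 x 4, long along its y. Origin at the centre of its underside.
- tape: Bystander: yellow roll of tape lying flat, 64 diameter, 18 high. Origin at the centre of its underside.
- mouse: Bystander: black computer mouse, 105 x 60 x 31. Origin at the centre of its underside.
Not all that is in view belongs to the job. Leave any green look-alike of the lens alone.

How it is judged (in metres and radians):
At the end, for the whole second after the job is handed in: The camera, the lens and the clamp are all inside the carton, each resting on its floor (underside within 6 mm of it), upright within 0.12 rad and at rest (below 0.03 m/s) (x of camera in the frame of carton_in between -0.035 and 0.035 m and y of camera in the frame of carton_in between -0.079 and 0.079 m and z of camera in the frame of carton_in between -0.004 and 0.006 m and angle between each of camera, lens, clamp's own z axis and vertical below 0.12 rad and linear speed of each of camera, lens, clamp below 0.03 m/s and x of lens in the frame of carton_in between -0.035 and 0.035 m and y of lens in the frame of carton_in between -0.079 and 0.079 m and z of lens in the frame of carton_in between -0.004 and 0.006 m and x of clamp in the frame of carton_in between -0.035 and 0.035 m and y of clamp in the frame of carton_in between -0.079 and 0.079 m and z of clamp in the frame of carton_in between -0.004 and 0.006 m); the robot touches nothing.
It fails at once if a packed thing is dropped or driven into the carton: it moves faster than 0.6 m/s with its underside less than 50 mm above the carton's floor ((horizontal distance between camera and carton_in below 0.09 m and z of camera in the frame of carton_in below 0.05 m and linear speed of camera above 0.6 m/s) or (horizontal distance between lens and carton_in below 0.09 m and z of lens in the frame of carton_in below 0.05 m and linear speed of lens above 0.6 m/s) or (horizontal distance between clamp and carton_in below 0.09 m and z of clamp in the frame of carton_in below 0.05 m and linear speed of clamp above 0.6 m/s)).
It fails at once if a bystander (ring light, mug, USB stick, ruler, tape, mouse) is moved by more than 30 mm (distance of any of ring_light, mug, usb_stick, ruler, tape, mouse from where it was at the start of the episode above 0.03 m).
It also fails if it takes over 72 s, if anything falls off the work surface, if the arm or the gripper's body presses on something with over 40 N, if the wrist force passes 120 N, or if a joint passes its speed limit or range.

## Working session

There is one attempt and no reset: what is moved stays moved. The work goes in short steps, each a Python script; the robot and the scene stay as the last script left them, time stands still between calls to the robot, and variables do not carry over. Pictures are saved under pics/ and viewed, and the job is handed in when it is done.

```bash
ls -la && mkdir -p pics && python3 - <<'E'
from plant import robot, gripper_to, sensors, eyes
import cv2, numpy as np
s=sensors.observe()
print({k:(np.round(v,3).tolist() if not isinstance(v,dict) else v) for k,v in s.items()})
for n in ["scene","top","wrist"]:
    im=eyes.get_image(n)
    cv2.imwrite(f"pics/a_{n}.png",im["color"][:,:,::-1])
    np.savez(f"pics/a_{n}.npz",**im)
    print(n,{k:(np.round(v,3).tolist()) for k,v in im.items() if k not in("color","range_z")}, im["range_z"].min(),im["range_z"].max(),(im["range_z"]==0).mean())
E
```

```text
total 12
drwxr-xr-x  3 agent agent 4096 Dec  5 18:59 .
drwxr-xr-x 23 root  root  4096 Dec  5 18:59 ..
drwxr-xr-x  2 agent agent 4096 Dec  5 18:59 pics
{'clock': 0.0, 'q': [-1.379, 0.159, 1.598, -0.0, 1.386, -0.21], 'qvel': [0.002, 0.001, 0.002, 0.001, 0.001, 0.001], 'effort': [0.0, -39.601, -33.143, -0.0, 0.009, 0.0], 'ee_pos': [224.722, -528.622, 230.323], 'tcp_rot': [-1.768, 1.569, 1.775], 'ft_force': [-0.521, -0.333, 0.183], 'wrist_torque': [0.01, -0.002, -0.053], 'gripper_width': 85.481}
scene {'fx': 603.261, 'fy': 603.261, 'cx': 326.524, 'cy': 234.743, 'extrinsics': [[-0.653, 0.757, 0.015, 300.461], [-0.543, -0.482, 0.687, 302.633], [0.528, 0.441, 0.726, -1487.503], [0.0, 0.0, 0.0, 1.0]]} 0.0 3136.3948 0.0040104166666666665
top {'fx': 508.224, 'fy': 508.224, 'cx': 316.875, 'cy': 241.271, 'extrinsics': [[-0.013, -1.0, 0.024, 80.092], [0.987, -0.009, 0.157, -547.411], [-0.157, 0.026, 0.987, -842.818], [0.0, 0.0, 0.0, 1.0]]} 0.0 1868.7379 0.004000651041666667
wrist {'fx': 371.648, 'fy': 371.648, 'cx': 314.697, 'cy': 240.576, 'T_tool_cam': [[-0.001, 0.294, -0.956, -141.638], [1.0, 0.0, -0.001, 0.176], [-0.0, -0.956, -0.294, -74.651], [0.0, 0.0, 0.0, 1.0]]} 0.0 640.61505 0.005416666666666667
```

View pics/a_scene.png

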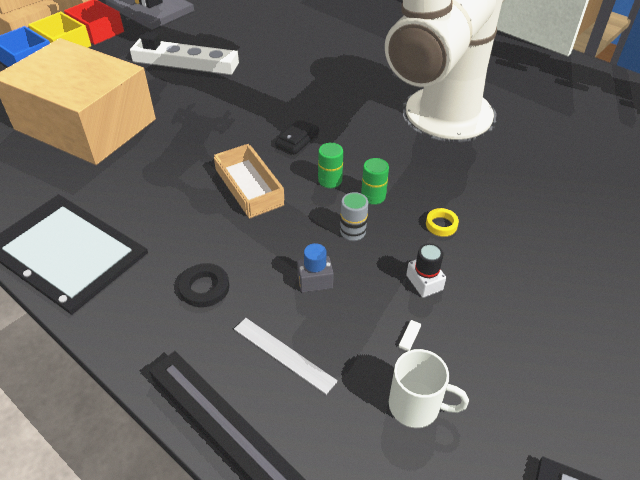

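View pics/a_top.png

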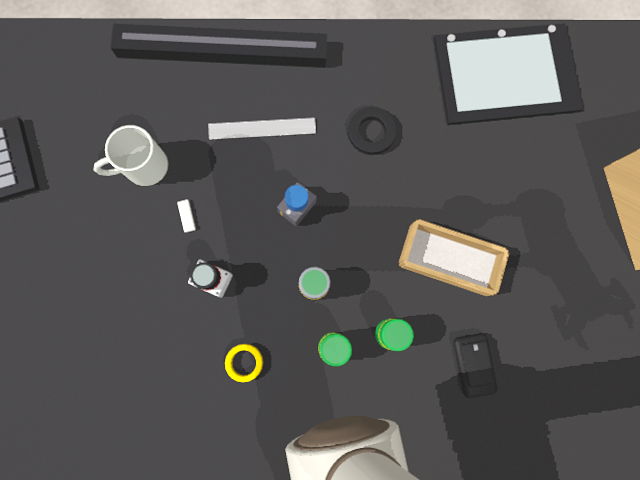

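View pics/a_wrist.png

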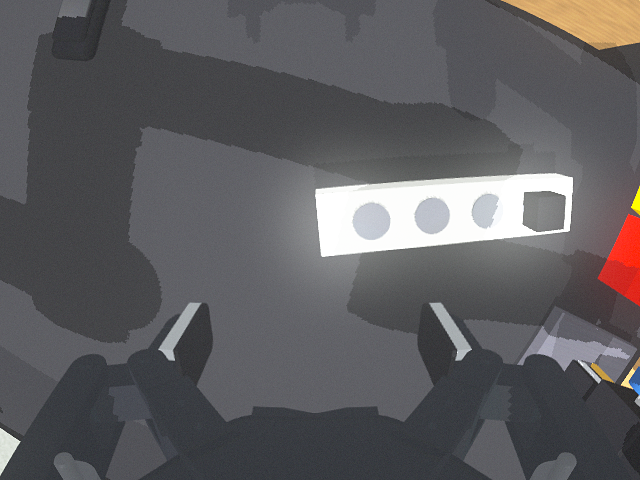

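The scene view shows the carton at about (249,180), the clamp with its blue knob at (316,267), the camera with red band at (427,270), and the bystanders around them.

There are three lens candidates in the scene view:
- The grey cylinder at (354,216), which is (314,283) in the top view.
- A green cylinder at (331,165).
- A green cylinder at (375,181).

The grey one with black and yellow bands fits the lens description. I'll confirm it in an enlarged crop.

```bash
cat > h.py <<'E'
import numpy as np, cv2
def world(im, us=None, vs=None):
    """world points for all pixels from depth"""
    d=im["range_z"].astype(float)
    v,u=np.mgrid[0:480,0:640]
    X=(u-im["cx"])/im["fx"]*d; Y=-(v-im["cy"])/im["fy"]*d; Z=-d
    P=np.stack([X,Y,Z,np.ones_like(d)],-1)
    W=P@np.linalg.inv(im["extrinsics"]).T
    W=W[...,:3]; W[d==0]=np.nan
    return W
def ray_plane(im,uv,z):
    uv=np.atleast_2d(np.asarray(uv,float))
    T=np.linalg.inv(im["extrinsics"])
    d=np.stack([(uv[:,0]-im["cx"])/im["fx"],-(uv[:,1]-im["cy"])/im["fy"],-np.ones(len(uv))],-1)
    D=d@T[:3,:3].T; o=T[:3,3]
    t=(z-o[2])/D[:,2]
    return o+D*t[:,None]
def proj(im,P):
    P=np.atleast_2d(P); C=P@im["extrinsics"][:3,:3].T+im["extrinsics"][:3,3]
    return np.stack([im["cx"]+im["fx"]*C[:,0]/-C[:,2], im["cy"]-im["fy"]*C[:,1]/-C[:,2]],-1)
def load(n):
    f=np.load(n); return {k:f[k] for k in f.files}
E
python3 - <<'E'
from h import *
for n in ["top","scene"]:
    im=load(f"pics/a_{n}.npz"); W=world(im); c=im["color"]
    # bench plane check
    z=W[...,2]; ok=np.isfinite(z)&(np.abs(z)<15)&(W[...,0]>200)&(W[...,0]<900)&(abs(W[...,1])<500)
    A=np.c_[W[ok][:,:2],np.ones(ok.sum())]; sol=np.linalg.lstsq(A,z[ok],rcond=None)[0]
    print(n,"bench median z",np.median(z[ok]),"plane",sol, "std",z[ok].std())
    cam=np.linalg.inv(im["extrinsics"])[:3,3]; print("cam",cam)
    reg=(W[...,0]>150)&(W[...,0]<900)&(abs(W[...,1])<450)
    m=(np.isfinite(z)&(z>7)&(z<130)&reg).astype(np.uint8)
    nl,lab,st,ce=cv2.connectedComponentsWithStats(m)
    for i in range(1,nl):
        if st[i,4]<60: continue
        p=W[lab==i]; print(i,"px",ce[i].round(),st[i,4],"mean",np.median(p,0).round(1),"min",np.nanpercentile(p,1,axis=0).round(),"max",np.nanpercentile(p,99,axis=0).round(), "col",np.median(c[lab==i],0))
im=load("pics/a_scene.npz"); c=im["color"][130:310,200:460,::-1]
cv2.imwrite("pics/b_scene_crop.png",cv2.resize(c,None,fx=3,fy=3,interpolation=cv2.INTER_CUBIC))
im=load("pics/a_top.npz"); c=im["color"][170:390,170:520,::-1]
cv2.imwrite("pics/b_top_crop.png",cv2.resize(c,None,fx=2.2,fy=2.2,interpolation=cv2.INTER_CUBIC))
E
```

```text
top bench median z -0.5284270240747446 plane [ 3.37731962e-03 -1.10924204e-03 -1.82913097e+00] std 3.066734567837933
cam [409.22040601  96.75457745 916.29276309]
2 px [301.  60.] 415 mean [897.8  96.8  23.5] min [894.  54.   8.] max [900. 156.  37.] col [39. 40. 39.]
7 px [507.  89.] 7462 mean [ 843.1 -291.4   13.1] min [ 783. -429.    8.] max [ 899. -172.   17.] col [217. 228. 227.]
9 px [371. 130.] 1310 mean [761.1 -31.4  16.9] min [719. -74.   8.] max [805.  11.  21.] col [60. 60. 61.]
15 px [133. 156.] 2382 mean [698.6 394.3  61.3] min [662. 349.   8.] max [738. 448.  96.] col [178. 181. 171.]
33 px [296. 203.] 993 mean [611.  109.8  53.3] min [585.  78.   9.] max [649. 141.  86.] col [ 77. 122. 144.]
34 px [186. 216.] 282 mean [602.1 309.9   8.7] min [575. 296.   7.] max [631. 324.  12.] col [255. 255. 255.]
35 px [455. 258.] 2354 mean [ 517.3 -172.1   41.1] min [ 455. -254.    8.] max [581. -75.  47.] col [207. 172. 118.]
118 px [209. 278.] 1004 mean [484.2 253.3  81.7] min [458. 228.  11.] max [515. 293.  87.] col [183.5 185.  184.5]
144 px [314. 283.] 827 mean [472.4  81.4  8
[... 1313 characters left out ...]
ax [374. 234.  22.] col [242. 226.  50.]
56 px [315. 268.] 1339 mean [629.5 117.5  44.7] min [592.  78.   8.] max [654. 142.  87.] col [ 86.  99. 114.]
57 px [427. 269.] 1411 mean [500.9 269.5  46.9] min [470. 229.   8.] max [519. 296.  87.] col [141. 141. 142.]
58 px [203. 284.] 1320 mean [766.2 -28.1  17.6] min [721. -74.   8.] max [808.  12.  22.] col [57. 56. 57.]
64 px [409. 334.] 318 mean [604.2 310.9   9.4] min [576. 296.   7.] max [632. 325.  13.] col [247. 247. 246.]
92 px [420. 387.] 3572 mean [695.5 392.1  60.1] min [664. 351.   8.] max [741. 447.  97.] col [191.  194.5 182. ]
93 px [188. 364.] 92 mean [898.6  82.   35.2] min [896.  53.  31.] max [900. 147.  38.] col [60. 58. 60.]
```

View pics/b_scene_crop.png

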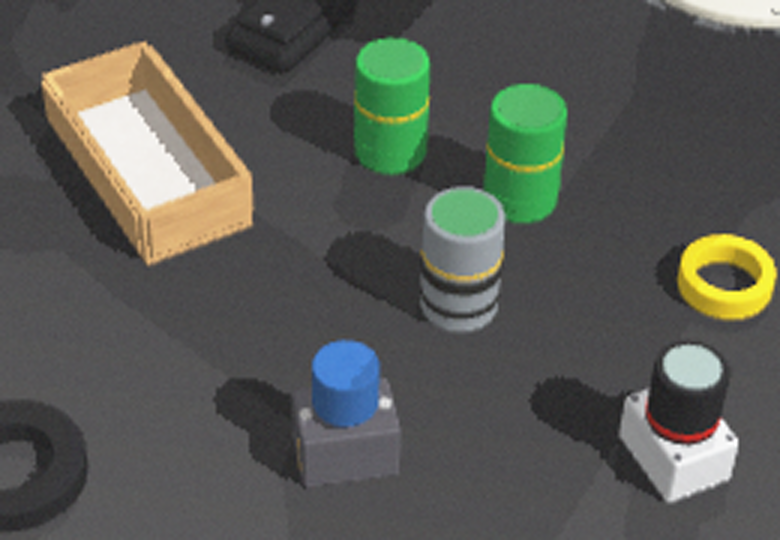

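View pics/b_top_crop.png

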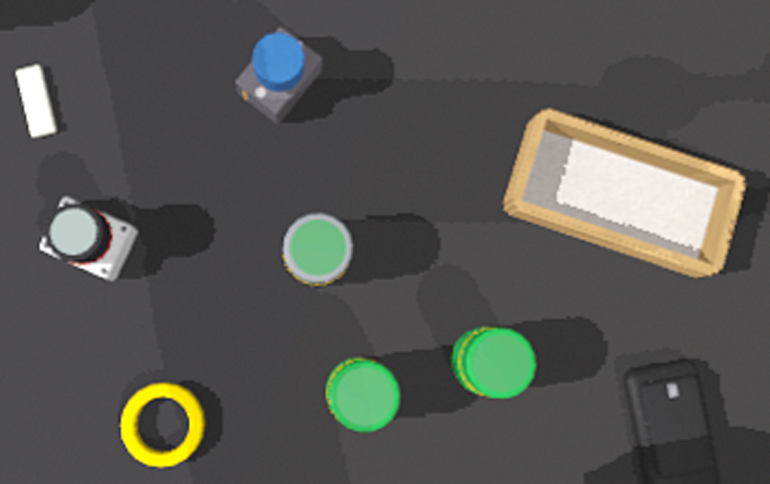

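The crop confirms the lens. Only the cylinder at scene-crop (463,258) has a grey body with black and yellow bands (its top glass reflects green). The cylinders at crop (391,105) and (526,152) have wholly green bodies, so they are the look-alikes. The camera (crop 683,420) and the clamp (crop 347,415) are unambiguous.

Next I'll measure precisely by casting rays onto planes at known heights, in both views.

```bash
cat > meas.py <<'E'
from h import *
def circ(P):
    A=np.c_[2*P[:,:2],np.ones(len(P))]; b=(P[:,:2]**2).sum(1)
    s=np.linalg.lstsq(A,b,rcond=None)[0]; return s[:2],np.sqrt(s[2]+s[:2]@s[:2])
def disc(im,mask,z,hull=True):
    mask=mask.astype(np.uint8)*255
    cs,_=cv2.findContours(mask,cv2.RETR_EXTERNAL,cv2.CHAIN_APPROX_NONE)
    c=max(cs,key=cv2.contourArea)
    P=ray_plane(im,c[:,0,:],z)
    return circ(P),cv2.contourArea(c),c[:,0].mean(0)
def rectinfo(P):
    r=cv2.minAreaRect(P[:,:2].astype(np.float32)); b=cv2.boxPoints(r)
    e1=b[1]-b[0]; e2=b[2]-b[1]
    l1,l2=np.linalg.norm(e1),np.linalg.norm(e2)
    L=e1 if l1>l2 else e2
    return np.array(r[0]),max(l1,l2),min(l1,l2),np.degrees(np.arctan2(L[1],L[0]))%180
def measure(top,scn,verbose=True):
    for n,im in (("top",top),("scene",scn)):
        W=world(im); c=im["color"].astype(int); R,G,B=c[...,0],c[...,1],c[...,2]
        hsv=cv2.cvtColor(im["color"],cv2.COLOR_RGB2HSV).astype(int)
        def near(x,y,r): return np.hypot(W[...,0]-x,W[...,1]-y)<r
        z=W[...,2]
        # tops by depth z>76 
        for nm,(x,y) in dict(lens=(472,81),camera=(484,253),clamp=(620,110)).items():
            m=near(x,y,60)&(z>74)&(z<95)
            p=W[m]; (cc,r),a,uv=disc(im,m,84)
            print(n,nm,"top disc z84 c",cc.round(1),"r",r.round(1),"zmed",np.median(p[:,2]).round(1),uv.round(1), "depthmean",p.mean(0).round(1))
        # color-based
        m=near(472,81,60)&(hsv[...,0]>40)&(hsv[...,0]<80)&(hsv[...,1]>60)&(z>70)
        print(n,"lens green glass",disc(im,m,84)[0])
        m=near(484,253,60)&(z>74)&(R>120)
        print(n,"camera glass",disc(im,m,84)[0])
        m=near(484,253,60)&(z>74)
        m=near(620,110,60)&(hsv[...,0]>95)&(hsv[...,0]<125)&(hsv[...,1]>140)&(z>78)
        print(n,"clamp knob",disc(im,m,84)[0])
if __name__=="__main__":
    top,scn=load("pics/a_top.npz"),load("pics/a_scene.npz")
    measure(top,scn)
    Ws={"top":world(top),"scene":world(scn)}
    for nm,(x,y,h) in dict(camera=(486,258,38),clamp=(620,110,44)).items():
        allp=[]
        for n in Ws:
            W=Ws[n]; m=(np.hypot(W[...,0]-x,W[...,1]-y)<60)&(W[...,2]>6)&(W[...,2]<h+4)
            m=cv2.erode(m.astype(np.uint8),np.ones((2,2)))>0
            p=W[m]; allp.append(p); print(nm,n,rectinfo(p))
        print(nm,"both",rectinfo(np.vstack(allp)))
    for n in Ws:
        W=Ws[n]; z=W[...,2]
        m=(np.hypot(W[...,0]-517,W[...,1]+165)<120)&(z>38)&(z<52)
        print("carton rim",n,rectinfo(W[m]),np.median(z[m]))
        m=(np.hypot(W[...,0]-517,W[...,1]+165)<120)&(z>38)&(z<52)
        mm=m.astype(np.uint8)
        mm=cv2.morphologyEx(mm,cv2.MORPH_CLOSE,np.ones((3,3)))
        cs,hi=cv2.findContours(mm,cv2.RETR_CCOMP,cv2.CHAIN_APPROX_NONE)
        im={"top":top,"scene":scn}[n]
        for c,h in zip(cs,hi[0]):
            if cv2.contourArea(c)>300:
                P=ray_plane(im,c[:,0],45); print("  contour","hole" if h[3]>=0 else "outer",cv2.contourArea(c),rectinfo(P))
E
python3 meas.py
```

```text
top lens top disc z84 c [473.4  80.9] r 25.0 zmed 83.5 [313.7 282.6] depthmean [473.3  80.9  83.4]
top camera top disc z84 c [487.1 261.4] r 21.4 zmed 83.5 [203.2 275.3] depthmean [487.1 261.5  83.4]
top clamp top disc z84 c [618.2 109.3] r 19.5 zmed 83.1 [296.1 196.8] depthmean [618.4 109.3  82.9]
top lens green glass (array([474.15249439,  80.39172558]), np.float64(19.83738588962182))
top camera glass (array([487.91029849, 261.61998835]), np.float64(16.687498500492104))
top clamp knob (array([618.76409023, 109.16842605]), np.float64(18.929984263619115))
scene lens top disc z84 c [478.   82.7] r 27.5 zmed 84.1 [354.1 203.2] depthmean [477.7  82.6  83.4]
scene camera top disc z84 c [491.2 263.1] r 23.5 zmed 84.4 [429.6 254.5] depthmean [491.  263.2  83.7]
scene clamp top disc z84 c [622.7 111.4] r 21.4 zmed 83.7 [314.5 253.3] depthmean [622.2 111.   83.1]
scene lens green glass (array([472.82918703,  79.52540242]), np.float64(20.088380718129123))
scene camera glass (array([486.68144507, 261.14268771]), np.float64(16.371918102536206))
scene clamp knob (array([621.74545709, 110.6293021
[... 842 characters left out ...]
), np.float32(70.41005)) 43.30331603709624
  contour outer 4723.5 (array([ 517.92700195, -165.37969971]), np.float32(174.07504), np.float32(86.46437), np.float32(70.61667))
  contour hole 3582.0 (array([ 518.69995117, -165.7694397 ]), np.float32(159.61), np.float32(72.31777), np.float32(70.52851))
carton rim scene (array([ 519.13580322, -165.80532837]), np.float32(178.66731), np.float32(88.83888), np.float32(70.493515)) 43.75461046502727
  contour outer 2304.0 (array([ 522.621521  , -162.27799988]), np.float32(182.03064), np.float32(87.97516), np.float32(70.75311))
  contour hole 1574.5 (array([ 521.06286621, -165.36334229]), np.float32(155.87456), np.float32(71.09925), np.float32(70.46087))
```

Both views agree to about 1.4 mm:

| Thing | Position (mm) | Orientation |
|---|---|---|
| Camera | (487.3, 261.4) | long axis 66° |
| Clamp | (618.5, 109.5) | long axis 141.5° |
| Lens | (473.5, 80) | round |
| Carton | (518.5, −165.8) | long axis 70.5° |

The plan is camera at the −y end, clamp at the +y end, then the lens in the middle. I'll grip each round top with the jaws across the row. Camera first.

```bash
cat > act.py <<'E'
from plant import robot, gripper_to, sensors, eyes
import numpy as np, cv2
from h import *
D=np.pi/180
CART=np.array([518.5,-165.8]); CYAW=70.5*D   # long axis direction
EY=np.array([np.cos(CYAW),np.sin(CYAW)]); EX=np.array([np.sin(CYAW),-np.cos(CYAW)])
PYAW=-109.5*D
def ori(y): return [0,np.pi/2,y]
def st(t=""):
    s=sensors.observe(); print(t,"t",round(float(s["clock"]),2),"tcp",np.round(s["ee_pos"],1),"f",np.round(s["ft_force"],1),"w",round(float(s["gripper_width"]),1),"q6",round(float(s["q"][5]),2)); return s
def snap(n,name):
    im=eyes.get_image(n); np.savez(f"pics/{name}.npz",**im); cv2.imwrite(f"pics/{name}.png",im["color"][:,:,::-1]); return im
E
python3 - <<'E'
from act import *
y=-24*D
for p,o in (([487.3,261.4,48],y),([501,-215.3,53],PYAW),([618.5,109.5,48],-128.5*D),([536,-115,53],PYAW),([473.5,80,48],PYAW)):
    q=robot.ik(p,ori(o)); print(None if q is None else np.round(q,2))
st("start")
robot.reach([487.3,261.4,175],ori(y)); s=st("hover")
snap("wrist","c_wrist")
np.save("pics/c_pose.npy",np.r_[s["ee_pos"],s["tcp_rot"]])
E
```

```text
[ 0.27  0.32  1.8  -0.    1.02 -0.88]
[-0.63  0.29  1.82 -0.    1.03 -0.29]
[-0.02  0.49  1.57 -0.    1.08  0.66]
[-0.43  0.3   1.81 -0.    1.03 -0.09]
[-0.08  0.15  2.   -0.    0.99  0.26]
start t 0.15 tcp [ 224.8 -528.7  230.5] f [ 0.1 -0.4 -0.8] w 85.5 q6 -0.21
hover t 3.08 tcp [487.7 260.8 175.1] f [ 1.1 -0.5 -0.2] w 85.1 q6 -0.88
```

View pics/c_wrist.png

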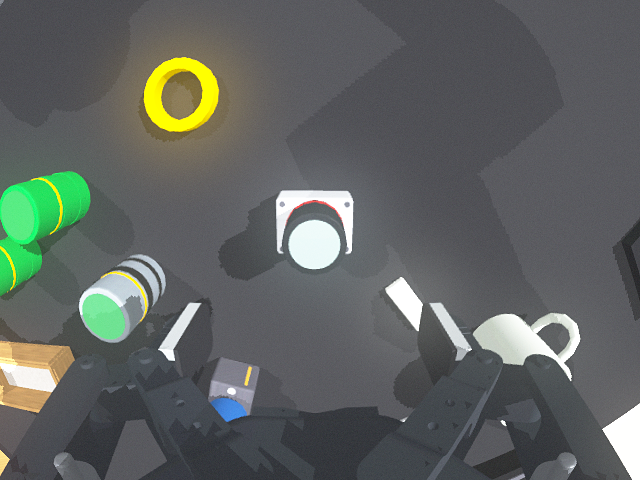

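The wrist view shows the camera block square to the jaws, with its edges horizontal at rows 192–250 and its glass at (314,244). The USB stick at (405,303) is outside the finger line. I'll cross-check the position through the fisheye model, then grasp.

```bash
cat >> h.py <<'E'
from scipy.spatial.transform import Rotation as Rr
def wrist_plane(im,pose,uv,z):
    uv=np.atleast_2d(np.asarray(uv,float)); d=uv-[im["cx"],im["cy"]]; r=np.hypot(d[:,0],d[:,1])+1e-9; th=r/im["fx"]
    ray=np.stack([np.sin(th)*d[:,0]/r,-np.sin(th)*d[:,1]/r,-np.cos(th)],-1)
    Tw=np.eye(4); Tw[:3,:3]=Rr.from_euler("xyz",pose[3:]).as_matrix(); Tw[:3,3]=pose[:3]
    T=Tw@im["T_tool_cam"]; D=ray@T[:3,:3].T; o=T[:3,3]; t=(z-o[2])/D[:,2]
    return o+D*t[:,None]
E
python3 - <<'E'
from h import *
from meas import circ, rectinfo
im=load("pics/c_wrist.npz"); pose=np.load("pics/c_pose.npy")
hsv=cv2.cvtColor(im["color"],cv2.COLOR_RGB2HSV); c=im["color"].astype(int)
m=((c.min(2)>140)).astype(np.uint8); m[:, :260]=0; m[:,370:]=0; m[:180]=0; m[290:]=0
nl,lab,stt,ce=cv2.connectedComponentsWithStats(m)
for i in range(1,nl):
    if stt[i,4]>100:
        cs,_=cv2.findContours((lab==i).astype(np.uint8),cv2.RETR_EXTERNAL,cv2.CHAIN_APPROX_NONE)
        k=max(cs,key=cv2.contourArea)[:,0]
        print(ce[i],stt[i], "circ z84",circ(wrist_plane(im,pose,k,84)), "rect z38",rectinfo(wrist_plane(im,pose,k,38)))
E
```

```text
[314.3179938  209.20062048] [ 276  190   78   64 1934] circ z84 (array([475.70501107, 265.22438572]), np.float64(24.662068306599668)) rect z38 (array([483.69482422, 261.52264404]), np.float32(59.43647), np.float32(50.515682), np.float32(65.772125))
[313.99704724 244.16190945] [ 288  220   53   49 2032] circ z84 (array([486.94562898, 260.11756541]), np.float64(16.834494785328996)) rect z38 (array([500.12753296, 254.05004883]), np.float32(41.00181), np.float32(39.677635), np.float32(65.979355))
```

The wrist view gives (486.9, 260.1) and 65.8°, which agrees to about 1 mm. I'll grasp and lift.

```bash
python3 - <<'E'
from act import *
y=-24.2*D
r=robot.servo_line([487.1,260.8,49],attitude=ori(y),velocity=150,stop_force=15); st(f"down stop={r}")
gripper_to(36,squeeze=40); st("closed")
snap("scene","d_scene")
robot.servo_line([487.1,260.8,165],velocity=180); st("lifted")
snap("scene","e_scene"); snap("top","e_top")
E
```

```text
down stop=False t 4.12 tcp [488. 261.  50.] f [ 0.6 -0.1 -0. ] w 85.6 q6 -0.88
closed t 4.59 tcp [487.5 260.9  49.8] f [-2.4 -0.9  6. ] w 43.2 q6 -0.88
lifted t 5.43 tcp [486.  260.5 163.3] f [-0.2 -0.5 -2.8] w 42.8 q6 -0.88
```

```bash
python3 - <<'E'
from h import *
a=load("pics/d_scene.npz")["color"][180:340,340:520,::-1]; b=load("pics/e_scene.npz")["color"][120:300,340:520,::-1]
a=cv2.resize(a,(390,390)); b=cv2.resize(b,(390,390)); cv2.imwrite("pics/e_cmp.png",np.hstack([a,b]))
E
```

```text
(no output)
```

View pics/e_cmp.png

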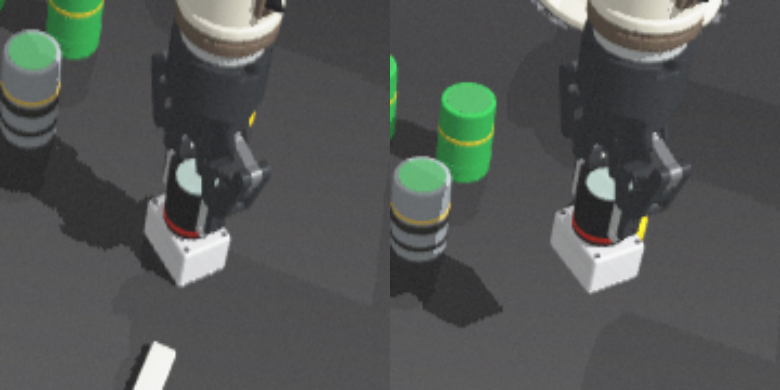

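The camera is held upright with a width of 43 mm and 2.8 N of weight. I'll move above the carton's −y end and check the alignment from both fixed views.

```bash
python3 - <<'E'
from act import *
p=CART-52.5*EY
robot.reach([p[0],p[1],160],ori(PYAW)); s=st("over")
robot.servo_line([p[0],p[1],125],velocity=150); s=st("over low"); 
np.save("pics/f_pose.npy",np.r_[s["ee_pos"],s["tcp_rot"]]); print(p, s["tcp_rot"])
t=snap("top","f_top"); sc=snap("scene","f_scene"); w=snap("wrist","f_wrist")
a=sc["color"][90:260,170:340,::-1]; b=t["color"][170:340,370:540,::-1]
cv2.imwrite("pics/f_cmp.png",np.hstack([cv2.resize(a,(390,390)),cv2.resize(b,(390,390))]))
E
```

```text
over t 7.28 tcp [ 501.3 -214.3  159.9] f [ 0.5 -0.5 -3.1] w 43.1 q6 -0.29
over low t 7.66 tcp [ 500.7 -214.3  124.5] f [-0.2  0.6 -1.7] w 43.5 q6 -0.29
[ 500.97513989 -215.28867828] [-1.89965993  1.5689239   2.47353089]
```

View pics/f_cmp.png

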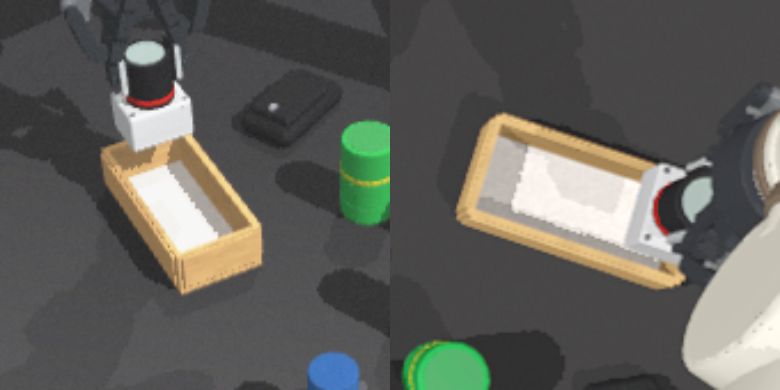

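View pics/f_wrist.png

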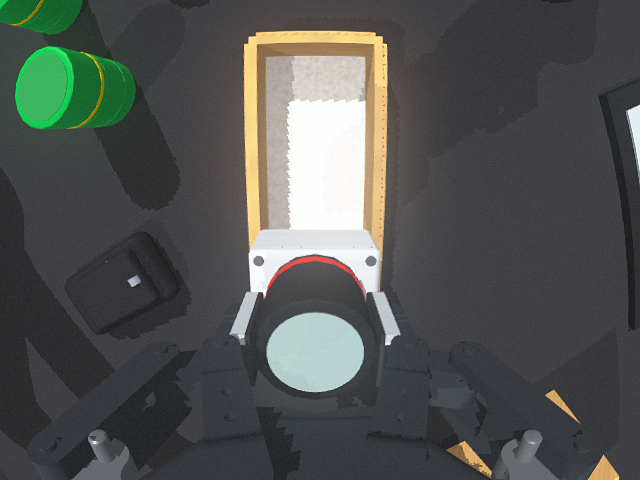

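The wrist view shows the held block centred on the carton's width: block at columns 249–381, rim at 245–387. I'll measure the block's front bottom edge (row ~230) and the carton's rim (rows 33–56) through the wrist camera.

```bash
python3 - <<'E'
from h import *
CART=np.array([518.5,-165.8]); CY=np.radians(70.5); EY=np.array([np.cos(CY),np.sin(CY)]); EX=np.array([np.sin(CY),-np.cos(CY)])
im=load("pics/f_wrist.npz"); pose=np.load("pics/f_pose.npy")
def c(uv,z):
    w=wrist_plane(im,pose,uv,z)[:,:2]-CART; return np.c_[w@EX,w@EY].round(1).tolist()
hsv=cv2.cvtColor(im["color"],cv2.COLOR_RGB2HSV).astype(int)
tan=(hsv[...,0]>8)&(hsv[...,0]<25)&(hsv[...,1]>70)&(hsv[...,2]>110)
g=im["color"].astype(int).sum(2)
for v in (60,100,150,200,225): 
    u=np.where(tan[v,230:400])[0]+230
    seg=np.split(u,np.where(np.diff(u)>2)[0]+1); seg=[(s[0],s[-1]) for s in seg if len(s)>2]
    print("row",v,seg,[ (c([s[0],v],45)[0],c([s[1],v],45)[0]) for s in seg])
for u in (285,300,315,330,345):
    v=np.where(tan[20:80,u])[0]+20; print("col",u,v.min(),v.max(), c([u,v.min()],45),c([u,v.max()],45))
zb=pose[2]-49.8; print("zb",zb)
for u in (270,290,315,340,360):
    print(u,[int(x) for x in g[224:252,u]][::1])
print("front bottom edge",c([[262,230],[315,230],[370,230]],zb),"front top edge",c([[262,248],[315,248],[370,248]],zb+38))
print("block front-bottom corners", c([[253,231],[378,231]],zb), "front top corners", c([[249,249],[381,249]],zb+38))
print("tcp",(np.array([(pose[:2]-CART)@EX,(pose[:2]-CART)@EY])).round(1))
E
```

```text
row 60 [(np.int64(244), np.int64(265)), (np.int64(365), np.int64(387))] [([-42.4, 66.1], [-29.8, 65.4]), ([28.7, 65.5], [41.9, 66.2])]
row 100 [(np.int64(244), np.int64(265)), (np.int64(365), np.int64(387))] [([-42.4, 41.5], [-29.8, 41.0]), ([28.8, 41.1], [42.0, 41.6])]
row 150 [(np.int64(245), np.int64(266)), (np.int64(365), np.int64(386))] [([-42.3, 11.3], [-29.5, 11.0]), ([29.2, 11.1], [41.9, 11.4])]
row 200 [(np.int64(247), np.int64(267)), (np.int64(364), np.int64(384))] [([-42.0, -19.3], [-29.6, -19.4]), ([29.4, -19.3], [41.8, -19.2])]
row 225 [(np.int64(248), np.int64(267)), (np.int64(363), np.int64(383))] [([-42.1, -35.1], [-30.1, -35.2]), ([29.3, -35.1], [41.9, -35.0])]
col 285 31 55 [[-18.1, 83.2]] [[-18.0, 68.1]]
col 300 31 55 [[-9.3, 83.0]] [[-9.3, 67.9]]
col 315 31 55 [[-0.6, 83.0]] [[-0.5, 67.9]]
col 330 31 55 [[8.2, 83.1]] [[8.2, 68.0]]
col 345 31 55 [[17.0, 83.3]] [[17.0, 68.1]]
zb 74.68654104604043
270 [524, 530, 536, 522, 519, 615, 681, 673, 668, 661, 666, 670, 677, 671, 669, 673, 666, 676, 672, 669, 667, 668, 676, 684, 678, 709, 737, 752]
290 [645, 652, 610, 660, 759, 724, 677, 679, 674, 671, 670, 677, 684, 679, 669, 678, 678, 683, 675, 676, 673, 671, 688, 692, 679, 715, 741, 750]
315 [761, 762, 761, 761, 762, 743, 677, 681, 681, 682, 677, 690, 680, 683, 684, 684, 686, 684, 685, 680, 676, 688, 695, 698, 693, 721, 739, 753]
340 [759, 761, 762, 764, 764, 749, 679, 681, 681, 681, 670, 682, 686, 682, 685, 687, 689, 679, 678, 686, 679, 688, 698, 698, 697, 724, 739, 752]
360 [764, 765, 764, 764, 763, 745, 680, 677, 676, 671, 675, 681, 683, 682, 683, 682, 694, 679, 681, 682, 673, 684, 691, 697, 694, 723, 736, 751]
front bottom edge [[-28.9, -30.2], [-0.4, -30.2], [29.2, -30.1]] front top edge [[-23.5, -27.8], [-0.3, -27.8], [23.7, -27.8]]
block front-bottom corners [[-33.9, -30.7], [33.6, -30.6]] front top corners [[-29.4, -28.3], [28.7, -28.2]]
tcp [ -0.6 -51.7]
```

The block's centre reads about −52 in the carton frame and the carton reads about −1 mm, so I'll bias 1 mm further toward the −y wall. Next I'll lower it gently with a force stop.

```bash
cat >> act.py <<'E'
def lower(p,zfloor,zfast):
    r=robot.servo_line([p[0],p[1],zfast],velocity=110,stop_force=10); st(f"fast stop={r}")
    if r: return False
    r=robot.servo_line([p[0],p[1],zfloor-4],velocity=30,stop_force=6); s=st(f"slow stop={r}")
    return s["ee_pos"][2]<zfloor+3
E
python3 - <<'E'
from act import *
p=CART-53.5*EY+0.3*EX
ok=lower(p,54.8,66); print("ok",ok)
sc=snap("scene","g_scene"); w=snap("wrist","g_wrist")
cv2.imwrite("pics/g_cmp.png",np.hstack([cv2.resize(sc["color"][110:260,190:340,::-1],(390,390)),cv2.resize(w["color"][:,80:560,::-1],(390,390))]))
E
```

```text
fast stop=False t 8.49 tcp [ 501.4 -216.7   66.6] f [-0.1  0.4 -2. ] w 43.2 q6 -0.29
slow stop=True t 8.93 tcp [ 501.  -216.5   54.5] f [-0.8  0.4  4. ] w 43.3 q6 -0.29
ok True
```

View pics/g_cmp.png

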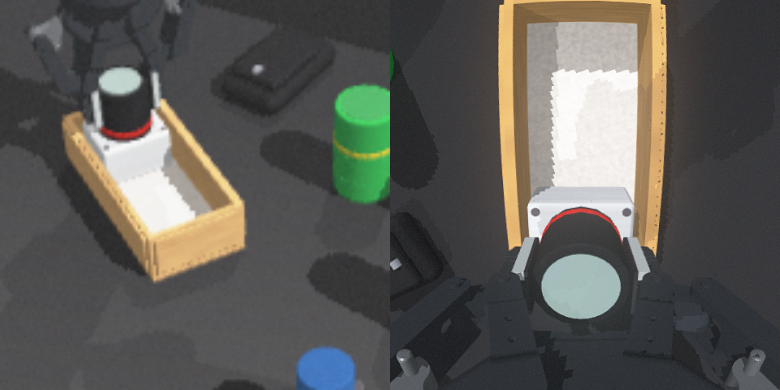

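The camera is on the floor: contact came at TCP z 54.5, against 54.8 expected. I'll release, go to the clamp and look.

```bash
python3 - <<'E'
from act import *
s=sensors.observe(); p=s["ee_pos"]
gripper_to(62); st("open")
robot.servo_line([p[0],p[1],140],velocity=180); st("up")
y=-128.5*D
robot.reach([618.5,109.5,175],ori(y)); gripper_to(85); s=st("hover clamp")
np.save("pics/h_pose.npy",np.r_[s["ee_pos"],s["tcp_rot"]])
snap("top","h_top"); sc=snap("scene","h_scene"); w=snap("wrist","h_wrist"); 
cv2.imwrite("pics/h_cmp.png",np.hstack([cv2.resize(sc["color"][110:260,190:340,::-1],(390,390)),cv2.resize(w["color"][:,80:560,::-1],(390,390))]))
E
```

```text
open t 9.35 tcp [ 499.9 -215.6   53.1] f [0.6 0.4 0.4] w 62.3 q6 -0.29
up t 9.98 tcp [ 500.5 -216.1  139.1] f [-0.3  0.5 -0.4] w 61.7 q6 -0.29
hover clamp t 11.65 tcp [618.5 108.9 175. ] f [ 0.3 -0.3  0.8] w 84.9 q6 0.66
```

View pics/h_cmp.png

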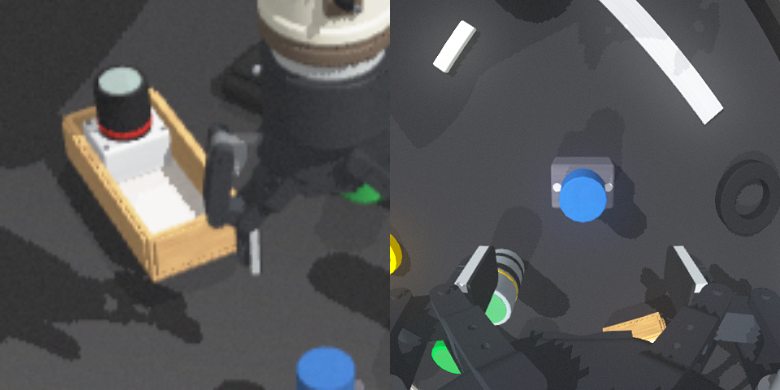

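The camera stands upright at the −y end. In the wrist view the clamp is square to the jaws, with the knob at (582,195) of the combined picture. I'll cross-check the position and grasp.

```bash
python3 - <<'E'
from act import *
from meas import circ, rectinfo
im=load("pics/h_wrist.npz"); pose=np.load("pics/h_pose.npy")
hsv=cv2.cvtColor(im["color"],cv2.COLOR_RGB2HSV).astype(int)
m=((hsv[...,0]>95)&(hsv[...,0]<125)&(hsv[...,1]>120)&(hsv[...,2]>150)).astype(np.uint8)
cs,_=cv2.findContours(m,cv2.RETR_EXTERNAL,cv2.CHAIN_APPROX_NONE); k=max(cs,key=cv2.contourArea)[:,0]
print("knob",k.min(0),k.max(0),circ(wrist_plane(im,pose,k,84)))
# block top: left/right edges at knob row region, via gray>bench near block
g=cv2.GaussianBlur(cv2.cvtColor(im["color"],cv2.COLOR_RGB2GRAY),(3,3),0).astype(int)
print("row 205", list(g[205,270:370:1]))
W=world(load("pics/h_top.npz"))
m=(np.hypot(W[...,0]-518,W[...,1]+166)<95)&(W[...,2]>78)&(W[...,2]<100)
if m.sum()>50:
    from meas import disc
    for n in("h_top","h_scene"):
        i=load(f"pics/{n}.npz"); W=world(i); m=(np.hypot(W[...,0]-501,W[...,1]+216)<45)&(W[...,2]>78)&(W[...,2]<100)&(i["color"].min(2)>120)
        if m.sum()>50:
            (c,r),a,uv=disc(i,m,89); print(n,"packed camera glass",c.round(1),r.round(1),"carton",((c-CART)@EX).round(1),((c-CART)@EY).round(1),np.median(W[m][:,2]).round(1))
E
```

```text
knob [288 207] [346 273] (array([620.94183877, 109.68560481]), np.float64(20.574317777346565))
row 205 [np.int64(79), np.int64(80), np.int64(81), np.int64(80), np.int64(80), np.int64(79), np.int64(81), np.int64(93), np.int64(119), np.int64(138), np.int64(140), np.int64(137), np.int64(136), np.int64(136), np.int64(137), np.int64(137), np.int64(137), np.int64(137), np.int64(137), np.int64(137), np.int64(138), np.int64(137), np.int64(137), np.int64(137), np.int64(138), np.int64(137), np.int64(136), np.int64(136), np.int64(136), np.int64(132), np.int64(126), np.int64(124), np.int64(123), np.int64(124), np.int64(124), np.int64(124), np.int64(123), np.int64(123), np.int64(123), np.int64(123), np.int64(123), np.int64(124), np.int64(124), np.int64(124), np.int64(123), np.int64(123), np.int64(123), np.int64(123), np.int64(122), np.int64(123), np.int64(123), np.int64(124), np.int64(124), np.int64(124), np.int64(123), np.int64(123), np.int64(122), np.int64(122), np.int64(122), np.int64(122), np.int64(122), np.int64(122), np.int64(123), np.int64(122), np.int64(122), np.int64(123), np.int64(122), np.int64(122), np.int64(123), np.int64(123), np.int64(123), np.int64(122), np.int64(121), np.int64(123), np.int64(123), np.int64(122), np.int64(122), np.int64(122), np.int64(122), np.int64(122), np.int64(122), np.int64(123), np.int64(122), np.int64(117), np.int64(106), np.int64(89), np.int64(68), np.int64(55), np.int64(52), np.int64(52), np.int64(51), np.int64(52), np.int64(56), np.int64(62), np.int64(69), np.int64(76), np.int64(80), np.int64(80), np.int64(79), np.int64(79)]
h_top packed camera glass [ 501.1 -214.7] 16.1 carton -0.1 -51.9 88.8
h_scene packed camera glass [ 500.6 -215.9] 15.8 carton -0.2 -53.2 90.1
```

The knob is at about (619.3, 109.6). The packed camera reads (−0.1, −51.9) from the top view and (−0.2, −53.2) from the scene view in the carton frame, against a −52.5 target. Grasping the clamp now.

```bash
python3 - <<'E'
from act import *
y=-128.5*D
r=robot.servo_line([619.3,109.9,51],attitude=ori(y),velocity=150,stop_force=15); s=st(f"down stop={r}")
if not r:
    gripper_to(32,squeeze=45); s=st("closed"); np.save("pics/clamp_zg.npy",s["ee_pos"])
    robot.servo_line([619.3,109.9,165],velocity=180); st("lifted")
    p=CART+53.5*EY
    robot.reach([p[0],p[1],165],ori(PYAW)); st("over")
    robot.servo_line([p[0],p[1],125],velocity=150); s=st("over low")
    np.save("pics/i_pose.npy",np.r_[s["ee_pos"],s["tcp_rot"]]); print("tcp carton",(s["ee_pos"][:2]-CART)@EX,(s["ee_pos"][:2]-CART)@EY)
    snap("top","i_top"); sc=snap("scene","i_scene"); w=snap("wrist","i_wrist")
    cv2.imwrite("pics/i_cmp.png",np.hstack([cv2.resize(sc["color"][90:260,170:340,::-1],(390,390)),cv2.resize(w["color"][:,80:560,::-1],(390,390))]))
E
```

```text
down stop=False t 12.78 tcp [620.3 109.9  52.3] f [ 0.2  0.3 -0.5] w 85.1 q6 0.66
closed t 13.26 tcp [619.9 109.8  51.8] f [ 0.5 -0.3  3.7] w 38.6 q6 0.66
lifted t 14.04 tcp [618.  109.9 163. ] f [ 0.4  0.1 -3.6] w 39.2 q6 0.66
over t 14.99 tcp [ 536.3 -114.6  164.2] f [ 0.8 -0.1 -3.8] w 38.8 q6 -0.09
over low t 15.41 tcp [ 536.3 -114.3  124.5] f [-0.4  0.4 -1.8] w 39.2 q6 -0.09
tcp carton -0.4089691342921675 54.4566348328278
```

View pics/i_cmp.png

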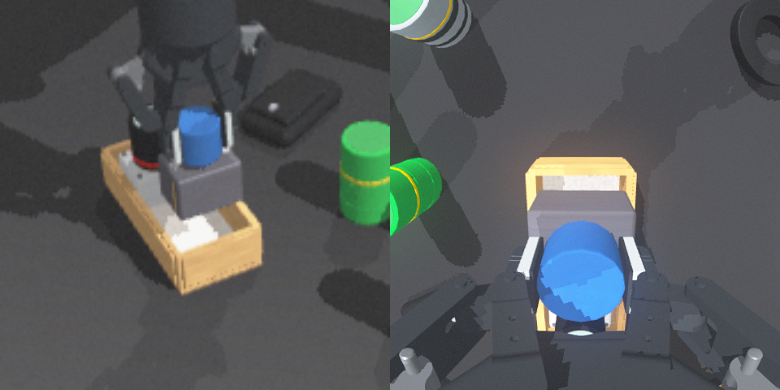

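View pics/i_wrist.png

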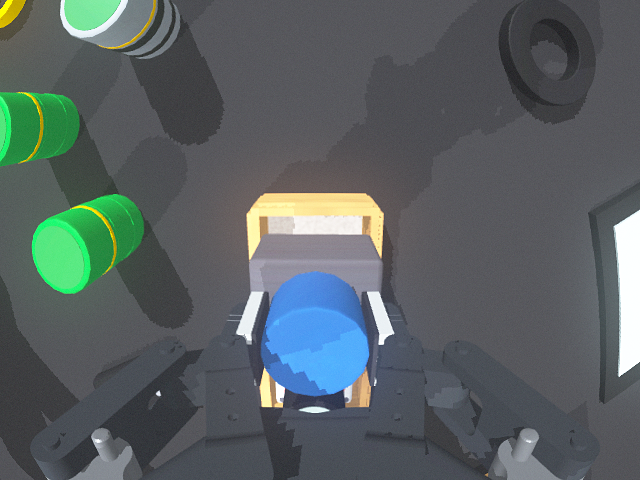

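In the wrist view the clamp hangs square over the +y end. Its block spans columns 250–382, its front-bottom edge is near row 235, and the carton's end rim is at rows 194–216. I'll measure those edges.

```bash
python3 - <<'E'
from act import *
im=load("pics/i_wrist.npz"); pose=np.load("pics/i_pose.npy"); zg=np.load("pics/clamp_zg.npy")[2]
def c(uv,z):
    w=wrist_plane(im,pose,uv,z)[:,:2]-CART; return np.c_[w@EX,w@EY].round(1).tolist()
g=im["color"].astype(int).sum(2)
for u in (285,315,345): print(u,"rows186-272",[int(x) for x in g[186:272,u]])
print("row 255 L",[int(x) for x in g[255,240:262]],"R",[int(x) for x in g[255,372:394]])
zb=pose[2]-zg; print("zb",zb)
for r in (193,194,205,206,215,216): print("rim row",r,c([315,r],45), "z5",c([315,r],5))
for r in (233,235,237): print("bottom edge row",r,c([315,r],zb))
for r in (257,259,261,263): print("top edge row",r,c([315,r],zb+44))
print("front top corners",c([[250,260],[382,260]],zb+44), "carton outer at row 205", c([[248,205],[383,205]],45))
crop=im["color"][180:300,230:400,::-1]; cv2.imwrite("pics/i_crop.png",cv2.resize(crop,None,fx=4,fy=4,interpolation=cv2.INTER_CUBIC))
E
```

```text
285 rows186-272 [280, 278, 288, 284, 290, 280, 267, 551, 628, 605, 611, 621, 608, 593, 606, 599, 639, 673, 666, 652, 643, 646, 665, 676, 675, 676, 678, 679, 669, 681, 671, 629, 629, 624, 643, 659, 657, 641, 649, 652, 648, 649, 645, 650, 639, 644, 665, 574, 467, 402, 423, 424, 416, 428, 412, 417, 423, 416, 425, 423, 420, 425, 412, 421, 411, 404, 411, 422, 427, 417, 416, 419, 433, 446, 470, 492, 489, 476, 463, 449, 449, 443, 440, 454, 451, 452]
315 rows186-272 [286, 289, 274, 275, 282, 286, 261, 565, 615, 612, 613, 612, 609, 601, 611, 614, 630, 640, 639, 640, 638, 627, 629, 629, 628, 634, 629, 629, 624, 690, 721, 727, 730, 727, 720, 714, 715, 714, 721, 718, 718, 721, 717, 711, 717, 719, 715, 698, 544, 410, 427, 415, 423, 422, 423, 424, 411, 414, 420, 433, 420, 413, 417, 418, 418, 412, 413, 424, 420, 423, 432, 414, 426, 446, 461, 488, 482, 473, 455, 456, 438, 456, 437, 450, 453, 486]
345 rows186-272 [287, 270, 292, 284, 287, 274, 268, 558, 634, 628, 618, 605, 603, 594, 595, 593, 635, 642, 647, 655, 644, 636, 647, 650, 653, 655, 655, 652, 657, 652, 687, 720, 718, 719, 723, 719, 711, 703,
[... 400 characters left out ...]
570, 632, 511, 188, 217, 231, 227, 209, 223, 218, 206, 220, 213, 205, 257]
zb 72.72089535953354
rim row 193 [[-0.3, 90.9]] z5 [[-0.3, 84.0]]
rim row 194 [[-0.3, 90.3]] z5 [[-0.3, 83.3]]
rim row 205 [[-0.3, 83.5]] z5 [[-0.3, 75.3]]
rim row 206 [[-0.3, 82.9]] z5 [[-0.3, 74.5]]
rim row 215 [[-0.3, 77.3]] z5 [[-0.3, 67.9]]
rim row 216 [[-0.3, 76.6]] z5 [[-0.3, 67.2]]
bottom edge row 233 [[-0.2, 73.7]]
bottom edge row 235 [[-0.2, 72.6]]
bottom edge row 237 [[-0.2, 71.5]]
top edge row 257 [[-0.2, 75.6]]
top edge row 259 [[-0.2, 74.7]]
top edge row 261 [[-0.2, 73.8]]
top edge row 263 [[-0.2, 72.9]]
front top corners [[-28.3, 74.1], [28.8, 74.2]] carton outer at row 205 [[-41.4, 83.7], [41.4, 83.8]]
```

View pics/i_crop.png

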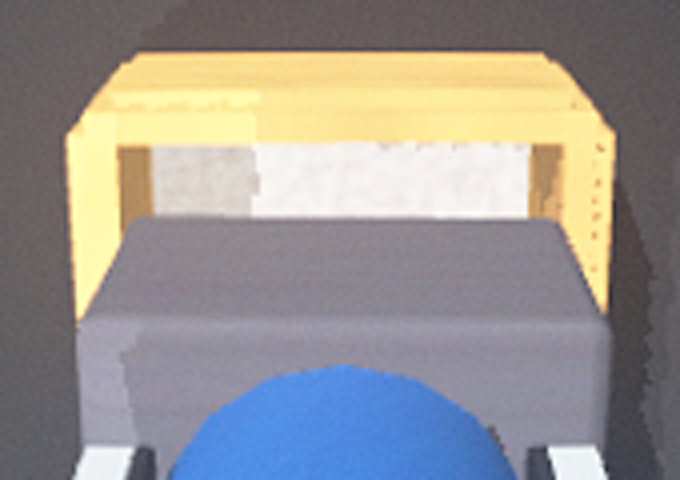

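By the wrist view the gap to the +y wall is about 3.9 mm (face at 73.5, wall edge at 77.4), and the width is centred to about 0.2 mm. I'll lower it there.

```bash
python3 - <<'E'
from act import *
p=CART+54.3*EY+0.2*EX
ok=lower(p,56.8,68); print("ok",ok)
s=sensors.observe(); print("tcp carton",(s["ee_pos"][:2]-CART)@EX,(s["ee_pos"][:2]-CART)@EY)
w=snap("wrist","j_wrist")
if ok:
    q=s["ee_pos"]; gripper_to(58); st("open")
    robot.servo_line([q[0],q[1],140],velocity=180); st("up")
    robot.reach([473.5,80,175],ori(PYAW)); gripper_to(85); s=st("hover lens")
    np.save("pics/k_pose.npy",np.r_[s["ee_pos"],s["tcp_rot"]])
    snap("top","k_top"); snap("wrist","k_wrist")
sc=snap("scene","k_scene"); k=eyes.get_image("wrist")
cv2.imwrite("pics/k_cmp.png",np.hstack([cv2.resize(sc["color"][90:260,170:340,::-1],(390,390)),cv2.resize(k["color"][:,80:560,::-1],(390,390))]))
E
```

```text
fast stop=False t 16.23 tcp [ 537.3 -114.9   68.6] f [ 0.8 -0.2 -2.5] w 39.1 q6 -0.09
slow stop=True t 16.66 tcp [ 537.7 -115.1   56.5] f [ 2.9 -0.9  2.4] w 38.8 q6 -0.09
ok True
tcp carton 1.2130772601629332 54.24051369780486
open t 17.03 tcp [ 535.8 -114.2   55. ] f [-0.1  0.8 -0.3] w 58.0 q6 -0.09
up t 17.65 tcp [ 537.1 -114.8  139.1] f [ 0.5 -0.  -0.2] w 58.0 q6 -0.09
hover lens t 18.88 tcp [473.7  79.5 174.9] f [ 0.4 -0.1 -0.3] w 85.0 q6 0.26
```

View pics/k_cmp.png

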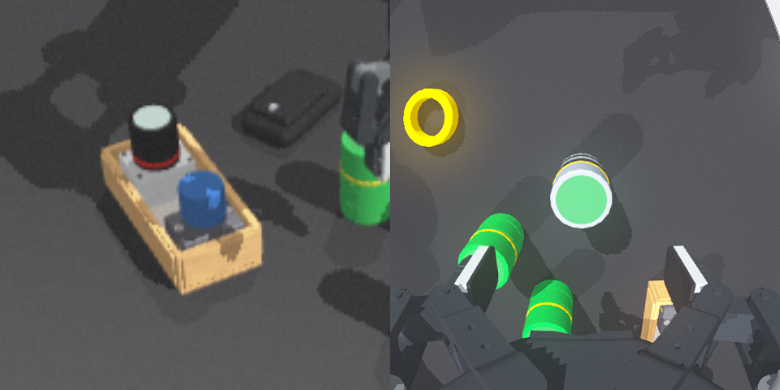

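View pics/k_top.png

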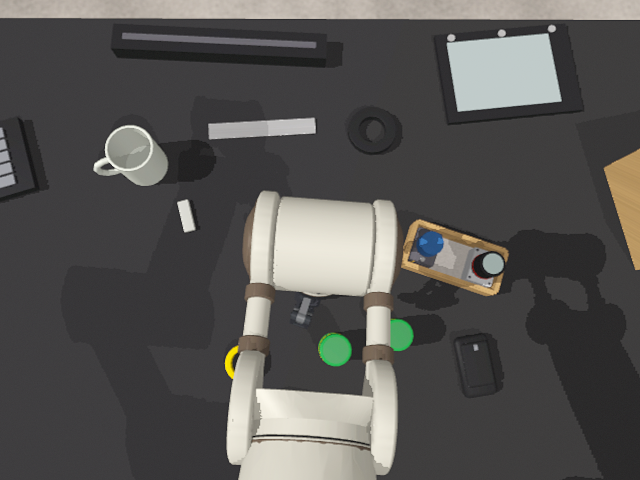

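Both packed things stand upright: camera at top-view (489,264), clamp at (430,243), with the lens gap between them. I'll measure the gap and the lens.

```bash
python3 - <<'E'
from act import *
from meas import circ, disc, rectinfo
for n in("k_top","k_scene"):
    i=load(f"pics/{n}.npz"); W=world(i); col=i["color"].astype(int); hsv=cv2.cvtColor(i["color"],cv2.COLOR_RGB2HSV).astype(int)
    rel=W[...,:2]-CART; cx=rel@EX; cy=rel@EY; z=W[...,2]
    inb=(abs(cx)<34)&(abs(cy)<78)
    m=inb&(z>80)&(z<100)&(col.min(2)>110)&(cy<0)
    (c,r),a,uv=disc(i,m,89); print(n,"camera glass",((c-CART)@EX).round(1),((c-CART)@EY).round(1),r.round(1),np.median(z[m]).round(1))
    m=inb&(z>83)&(z<100)&(cy>0)&(hsv[...,0]>95)&(hsv[...,0]<130)&(hsv[...,1]>100)
    (c,r),a,uv=disc(i,m,89); print(n,"knob",((c-CART)@EX).round(1),((c-CART)@EY).round(1),r.round(1),np.median(z[m]).round(1))
    # block tops: camera z 43, clamp z 49
    for nm,zz,s in (("cam",43,-1),("clamp",49,1)):
        m=inb&(abs(z-zz)<4)&(s*cy>20)
        m=inb&(abs(z-zz)<4)&(s*cy>10)
        print("   ",nm,"top z",np.median(z[m]).round(1),"cx pct",np.percentile(cx[m],[2,98]).round(1),"cy pct",np.percentile(cy[m],[2,98]).round(1),m.sum())
    # floor visible in the middle strip: |cx|<20, z<15
    m=inb&(abs(cx)<20)&(z<14); print("    floor strip cy",np.percentile(cy[m],[2,98]).round(1) if m.sum() else None,m.sum())
im=load("pics/k_wrist.npz"); pose=np.load("pics/k_pose.npy")
hsv=cv2.cvtColor(im["color"],cv2.COLOR_RGB2HSV).astype(int)
m=((hsv[...,0]>40)&(hsv[...,0]<85)&(hsv[...,1]>60)&(hsv[...,2]>120)).astype(np.uint8); m[300:]=0; m[:,:265]=0
cs,_=cv2.findContours(m,cv2.RETR_EXTERNAL,cv2.CHAIN_APPROX_NONE); k=max(cs,key=cv2.contourArea)[:,0]
print("lens glass wrist",k.min(0),k.max(0),circ(wrist_plane(im,pose,k,84)))
t=load("pics/k_top.npz")["color"][205:310,390:520,::-1]; cv2.imwrite("pics/k_crop.png",cv2.resize(t,None,fx=5,fy=5,interpolation=cv2.INTER_CUBIC))
E
```

```text
k_top camera glass 0.1 -52.0 16.3 88.7
k_top knob -0.2 54.9 19.0 88.1
    cam top z 42.1 cx pct [-30.2  28. ] cy pct [-72.5 -28.6] 306
    clamp top z 47.9 cx pct [-29.3  29.1] cy pct [33.7 75.5] 336
    floor strip cy [-29.   21.7] 632
k_scene camera glass -0.1 -52.8 16.1 89.4
k_scene knob 2.9 57.7 20.1 88.7
    cam top z 43.0 cx pct [-33.6  30.1] cy pct [-71.3 -26.3] 215
    clamp top z 48.6 cx pct [-27.7  30.6] cy pct [34.4 77.2] 269
    floor strip cy [-33.8  -6.2] 111
lens glass wrist [284 216] [346 275] (array([473.61860664,  78.59364643]), np.float64(20.50988574491087))
```

View pics/k_crop.png

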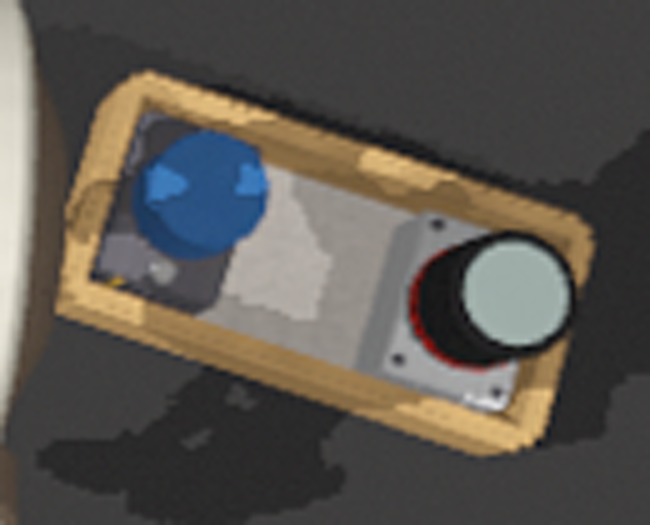

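The middle gap runs from about −29.2 to +33 (62 mm wide), so I'll centre the lens at +1.9. The three views average (473.5, 79.5) for the lens. Grasping it.

```bash
python3 - <<'E'
from act import *
r=robot.servo_line([473.5,79.6,51],attitude=ori(PYAW),velocity=150,stop_force=15); s=st(f"down stop={r}")
if not r:
    gripper_to(44,squeeze=45); s=st("closed"); np.save("pics/lens_zg.npy",s["ee_pos"])
    robot.servo_line([473.5,79.6,185],velocity=180); st("lifted")
    p=CART+1.9*EY+0.2*EX
    robot.reach([p[0],p[1],185],ori(PYAW)); st("over")
    robot.servo_line([p[0],p[1],152],velocity=150); robot.pause(0.2); s=st("over low")
    np.save("pics/l_pose.npy",np.r_[s["ee_pos"],s["tcp_rot"]]); print("tcp carton",(s["ee_pos"][:2]-CART)@EX,(s["ee_pos"][:2]-CART)@EY)
    snap("top","l_top"); sc=snap("scene","l_scene"); w=snap("wrist","l_wrist")
    cv2.imwrite("pics/l_cmp.png",np.hstack([cv2.resize(sc["color"][70:260,160:350,::-1],(390,390)),cv2.resize(w["color"][:,80:560,::-1],(390,390))]))
E
```

```text
down stop=False t 20.06 tcp [474.3  79.6  51.9] f [0.9 0.3 0.3] w 85.2 q6 0.25
closed t 20.48 tcp [474.1  79.6  52. ] f [-1.9  0.6  5.6] w 50.4 q6 0.25
lifted t 21.37 tcp [472.4  79.7 183.4] f [ 0.6 -0.7 -3.6] w 50.6 q6 0.25
over t 22.34 tcp [ 519.  -162.7  184.3] f [-0.2 -0.1 -2.1] w 50.5 q6 -0.19
over low t 22.91 tcp [ 520.1 -164.1  153.4] f [ 0.7  0.1 -3.1] w 50.4 q6 -0.19
tcp carton 0.9937933908081705 2.115261081453827
```

View pics/l_cmp.png

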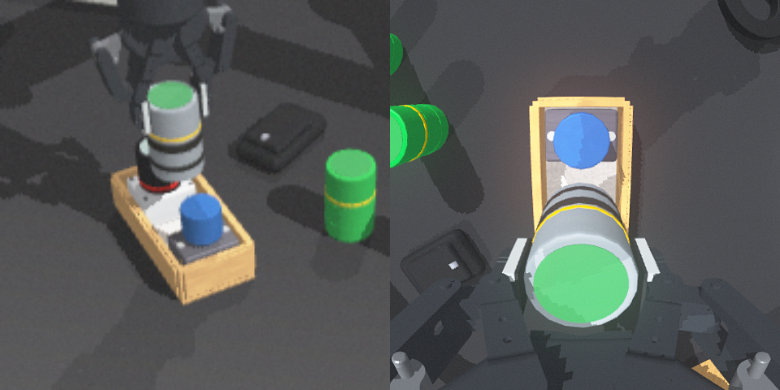

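View pics/l_wrist.png

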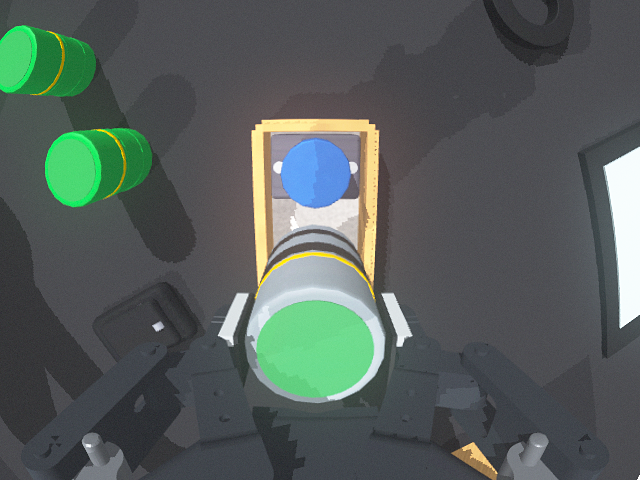

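The lens hangs upright over the gap. In the wrist view its front-bottom rim is near (315,226) and the clamp's inner top edge is near row 199. I'll check the clearance before lowering.

```bash
python3 - <<'E'
from act import *
im=load("pics/l_wrist.npz"); pose=np.load("pics/l_pose.npy"); zg=np.load("pics/lens_zg.npy")[2]; zb=pose[2]-zg; print("zb",zb)
def c(uv,z):
    w=wrist_plane(im,pose,uv,z)[:,:2]-CART; return np.c_[w@EX,w@EY].round(1).tolist()
g=im["color"].astype(int).sum(2)
print("col315 rows 215-240",[int(x) for x in g[215:240,315]])
for u in (285,300,330,345): print("clamp edge col",u,"rows 190-208",[int(x) for x in g[190:208,u]])
for r in (225,226,228): print("lens front bottom row",r,c([315,r],zb))
for r in (197,199,201): print("clamp inner edge row",r,c([315,r],49),"at z5",c([315,r],5))
for r in (134,135): print("clamp outer edge row",r,c([315,r],49))
print("rim inner row 132",c([315,132],45),"outer",c([315,120],45))
print("clamp corners",c([[272,199],[360,199]],49))
for n in("l_top","l_scene"):
    i=load(f"pics/{n}.npz"); W=world(i); hsv=cv2.cvtColor(i["color"],cv2.COLOR_RGB2HSV).astype(int)
    zt=zb+84; rel=W[...,:2]-CART; m=(np.hypot(rel[...,0],rel[...,1])<60)&(abs(W[...,2]-zt)<8)&(hsv[...,0]>40)&(hsv[...,0]<85)&(hsv[...,1]>60)
    if m.sum()>50:
        from meas import disc
        (cc,r),a,uv=disc(i,m,zt); print(n,"lens glass carton",((cc-CART)@EX).round(1),((cc-CART)@EY).round(1),r.round(1))
    # lower part of body: points with z in zb..zb+40
    if n=="l_scene":
        m=(np.hypot(rel[...,0],rel[...,1])<60)&(W[...,2]>zb+3)&(W[...,2]<zb+40)
        from meas import circ
        P=W[m]; (cc,r)=circ(P); print("scene body fit",((cc-CART)@EX).round(1),((cc-CART)@EY).round(1),r.round(1),m.sum(),P[:,2].min())
E
```

```text
zb 101.31047395893961
col315 rows 215-240 [703, 709, 706, 692, 696, 693, 700, 693, 702, 652, 573, 557, 562, 527, 295, 259, 260, 247, 452, 521, 547, 549, 544, 542, 544]
clamp edge col 285 rows 190-208 [483, 451, 471, 491, 493, 481, 435, 380, 377, 589, 563, 591, 589, 587, 584, 571, 577, 570]
clamp edge col 300 rows 190-208 [507, 505, 512, 510, 506, 512, 514, 510, 516, 508, 515, 513, 503, 479, 547, 651, 694, 698]
clamp edge col 330 rows 190-208 [469, 462, 463, 464, 460, 471, 468, 470, 464, 465, 464, 463, 454, 438, 387, 626, 715, 708]
clamp edge col 345 rows 190-208 [393, 340, 315, 298, 304, 305, 296, 281, 330, 618, 704, 708, 720, 712, 711, 705, 702, 709]
lens front bottom row 225 [[1.4, 25.8]]
lens front bottom row 226 [[1.4, 25.2]]
lens front bottom row 228 [[1.4, 24.1]]
clamp inner edge row 197 [[1.5, 31.5]] at z5 [[1.7, 23.4]]
clamp inner edge row 199 [[1.5, 30.1]] at z5 [[1.7, 21.8]]
clamp inner edge row 201 [[1.5, 28.7]] at z5 [[1.7, 20.2]]
clamp outer edge row 134 [[1.5, 73.7]]
clamp outer edge row 135 [[1.5, 73.0]]
rim inner row 132 [[1.5, 75.0]] outer [[1.5, 83.1]]
clamp corners [[-27.5, 30.2], [31.9, 30.3]]
l_top lens glass carton 0.2 14.3 11.9
l_scene lens glass carton 0.3 2.1 20.0
scene body fit 1.0 3.4 24.5 383 104.34216161448217
```

The clearance is about 4.6 mm to the clamp and about 5 mm to the camera. I'll lower the lens.

```bash
python3 - <<'E'
from act import *
p=CART+1.9*EY-0.4*EX
robot.servo_line([p[0],p[1],110],velocity=110,stop_force=10)
ok=lower(p,57,69); print("ok",ok)
s=sensors.observe(); print("tcp carton",(s["ee_pos"][:2]-CART)@EX,(s["ee_pos"][:2]-CART)@EY)
if ok:
    q=s["ee_pos"]; gripper_to(68); st("open")
    robot.servo_line([q[0],q[1],150],velocity=150); st("up")
    robot.reach([430,120,260],ori(PYAW)); robot.pause(0.3); st("away")
t=snap("top","m_top"); sc=snap("scene","m_scene")
cv2.imwrite("pics/m_cmp.png",np.hstack([cv2.resize(sc["color"][100:240,190:330,::-1],(390,390),interpolation=cv2.INTER_CUBIC),cv2.resize(t["color"][195:325,390:520,::-1],(390,390),interpolation=cv2.INTER_CUBIC)]))
E
```

```text
fast stop=False t 24.12 tcp [ 519.1 -164.1   69.5] f [-0.2 -0.1 -3.3] w 50.4 q6 -0.19
slow stop=True t 24.57 tcp [ 518.9 -164.1   57. ] f [-1.5  1.5  4.8] w 50.8 q6 -0.19
ok True
tcp carton -0.190405287244726 1.7455205843060981
open t 24.88 tcp [ 517.8 -163.3   55.5] f [ 0.4 -0.  -0.3] w 68.2 q6 -0.19
up t 25.67 tcp [ 518.3 -163.7  149. ] f [-1.   0.1 -0.5] w 68.2 q6 -0.19
away t 27.18 tcp [430.2 119.5 259.7] f [ 0.2 -0.1 -0.4] w 67.8 q6 0.34
```

View pics/m_cmp.png

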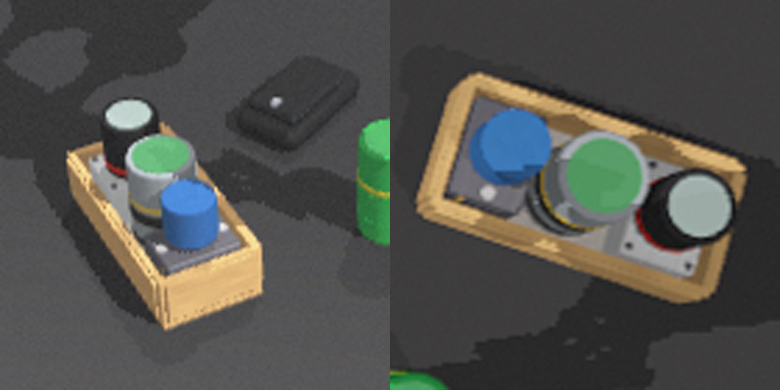

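View pics/m_top.png

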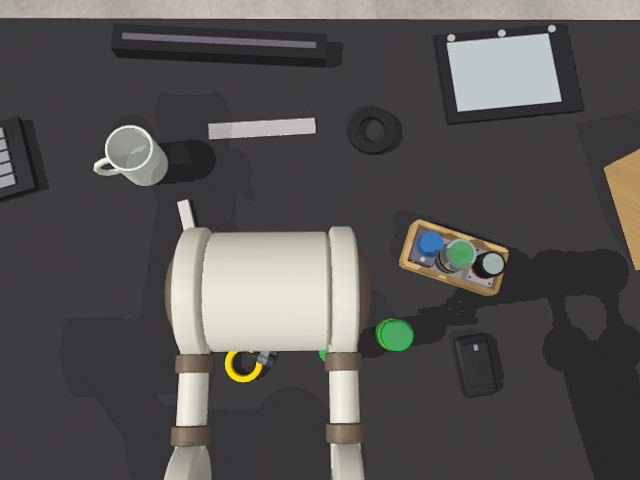

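All three stand in a row in the carton: in the top view, clamp (430,243), lens (460,254) and camera (489,264). One last numeric check of heights, tilts and bystanders before handing in.

```bash
python3 - <<'E'
from act import *
from meas import disc
for n in("top","scene"):
    i=load(f"pics/m_{n}.npz"); a=load(f"pics/a_{n}.npz"); W=world(i); A=world(a); col=i["color"].astype(int); hsv=cv2.cvtColor(i["color"],cv2.COLOR_RGB2HSV).astype(int)
    rel=W[...,:2]-CART; cx=rel@EX; cy=rel@EY; z=W[...,2]; inb=(abs(cx)<34)&(abs(cy)<78)&(z>82)&(z<100)
    for nm,m in dict(camera=inb&(col.min(2)>110)&(cy<-30),lens=inb&(hsv[...,0]>40)&(hsv[...,0]<90)&(hsv[...,1]>60)&(abs(cy)<30),clamp=inb&(hsv[...,0]>95)&(hsv[...,0]<130)&(hsv[...,1]>100)&(cy>30)).items():
        (c,r),_,uv=disc(i,m,89); P=W[m]; pl=np.linalg.lstsq(np.c_[P[:,:2]-P[:,:2].mean(0),np.ones(len(P))],P[:,2],rcond=None)[0]
        print(n,nm,"x,y",((c-CART)@EX).round(1),((c-CART)@EY).round(1),"top z",np.median(P[:,2]).round(1),"slope",np.hypot(*pl[:2]).round(3))
    for nm,(x,y,rr,h) in dict(ring=(761,-31,55,18),mug=(698,394,60,95),usb=(603,310,40,9),tape=(342,203,42,18),mouse=(331,-197,65,31)).items():
        f=lambda Q:(np.hypot(Q[...,0]-x,Q[...,1]-y)<rr)&(Q[...,2]>5)&(Q[...,2]<h+6)
        print("  ",nm,f(A).sum(),f(W).sum(),(np.median(W[f(W)][:,:2],0)-np.median(A[f(A)][:,:2],0)).round(1) if f(W).sum()>20 else "occluded")
s=st("end")
robot.job_done(); st("handed in")
E
```

```text
top camera x,y 0.2 -52.0 top z 88.7 slope 0.013
top lens x,y -0.8 2.6 top z 88.8 slope 0.008
top clamp x,y -0.2 54.9 top z 88.0 slope 0.022
   ring 1337 1334 [-0.1 -0.1]
   mug 2546 2556 [0.1 0.2]
   usb 345 316 [2.1 0.9]
   tape 625 396 [-14.1  11.3]
   mouse 2103 2103 [-0.   0.2]
scene camera x,y 0.3 -52.3 top z 90.0 slope 0.04
scene lens x,y -1.1 1.4 top z 89.8 slope 0.029
scene clamp x,y 2.8 57.4 top z 88.8 slope 0.049
   ring 1376 1380 [0.8 0.1]
   mug 3781 3791 [-0.2 -0.1]
   usb 346 348 [-0.4 -0.2]
   tape 536 522 [-0.3 -1.2]
   mouse 890 890 [-1.3  0.6]
end t 27.27 tcp [430.1 119.7 259.9] f [ 0.2 -0.3 -0.1] w 67.9 q6 0.34
the job is handed in; nothing more can be done
the job is handed in; nothing more can be done
```

I packed the camera at the −y end of the carton, the clamp at the +y end and the lens between them, and handed the job in at 27.3 s. Each was gripped by its round top and lowered under a force stop until it touched the floor, then released there. No verdict is reported, so the results below are my own checks.

**Packed things:** Tops read 88.0–90.0 mm against 89 expected when standing on the floor. Tilts read below 0.05 rad, against the 0.12 limit. The gripper was about 260 mm above the bench when I handed in.

| Thing | y in carton, top view | y in carton, scene view |
|---|---|---|
| Camera | −52.0 mm | −52.3 mm |
| Lens | +2.6 mm | +1.4 mm |
| Clamp | +54.9 mm | +57.4 mm |

**Disagreements and gaps in the checks:**
- **Clamp:** the scene view puts it about 3 mm off the top view in both x and y. At +57.4 it would overlap the wall, so I take this as the knob's side being counted in the mask and trust the top view.
- **Tape:** the top view showed an apparent 14–18 mm shift, but the arm covered part of it. The scene view shows it moved about 1 mm.
- **Other bystanders:** the ring light, mug and mouse are unmoved within about 1.5 mm in both views. The USB stick, partly hidden by the arm in the top view, reads 2.3 mm there and under 0.5 mm in the scene view.
- **Ruler:** I checked it only by eye; it looks unmoved in the top view.

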